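Tuck the copper flashing under the lapped shingle and hold it down

TASK

Pick up the copper flashing by its standing seam, lay it flat and square on the rubber pad between the two wooden rails of the assembly board, clear of the grey lapped shingle, then slide its leading edge under the shingle until it is fully home against the stop, without lifting the shingle. Press it down so that the rubber pad visibly gives (a firm push of about 10 N) and finish like that, still holding it pressed flat, as for riveting: do not let go at the end. Leave the other things on the bench where they are.

Things in the scene. Friction and masses are not known exactly. Their poses are not given: they have to be found in the camera images.
- board: Fixed wooden board 220 (x) by 180 (y) mm. Origin on the bench under its pocket; +x is the tucking direction, z up. Pocket, open above: floor is the rubber pad, x -98 to 44 mm, top z = 20 mm; rails along x with inner faces at y = +-68 mm, 14 wide, tops at z = 32 mm (x -100 to 8 mm), then 26. Shingle covers it from x = 20 mm. Red rail marks at x = -45 mm: near edge of the flashing when home.
- pad (a joint): Springy rubber floor of the pocket: how far it is pressed down, m (0 free, 0.005 fully squeezed, then rigid). It only sinks straight down. It gives from about 5 N on (the flashing's weight alone does not move it), then 2 N per mm: about 10 N in all, including the flashing's 2.5 N weight, presses it 2.5 mm.
- stop (a point): End stop, hidden under the shingle: middle of the face that the leading edge meets, at x = 45, y = 0, z = 20 mm in the board's frame.
- shingle (a joint): Grey lapped sheet-metal shingle, 81 (x) by 166 (y) by 4 mm, 0.12 kg, hinged at its far edge (board x = 101 mm): how far it is lifted, rad (0 lying; grows as its near lip rises, freely). Lying, its underside is 27 mm above the bench, 7 mm above the unpressed pad.
- shingle_lip (a point): Middle of the lower near edge (lip) of the shingle; lying it is at x = 20, y = 0, z = 27 mm in the board's frame.
- flashing: Loose copper flashing: flat plate 90 (x) by 130 (y) by 4 mm, about 0.25 kg, with an upright standing seam to grip: 12 mm thick (y), x from -38 to +12 mm, top 40 mm above the underside. Origin: centre of the plate's underside, z up. +x points to the leading edge; the seam sits nearer the other edge. When home, its x, y origin and axes agree with the board's.
- flashing_edge (a point): Middle of the flashing's leading edge, at its underside: x = 45 mm in the flashing's frame.
- seam (a point): Point to grip in the standing seam, near the centre of mass: x = -6, y = 0, z = 26 mm in the flashing's frame; fingers close along the flashing's y.
- dolly: Bystander: loose steel bucking block 80 x 55 x 40 mm; origin under its centre.
- hammer: Bystander: loose hammer lying towards the back of the bench.
- rivet_cup: Bystander: loose steel cup, 70 mm across, 60 mm high; origin under its centre.
- oil_can: Bystander: loose green can 60 mm across, 110 mm high; origin under its centre.
- screwdriver: Bystander: loose screwdriver lying near the robot.
- file: Bystander: loose file with a wooden handle, 260 mm long, lying on the right.
Things that resemble listed ones, but are neither listed nor needed, are in the scene too. What is meant by the flashing is not pink or purple, and is the larger of those in its own colour.

How it is judged:
By the outcome, as a careful person would: the job done as asked, in the order asked, and still so for the second after the job is handed in, while the arm keeps its last pose, push and grip.
It also fails if it takes over 43 s, if anything falls off the work surface, if the arm or the gripper's body presses on something with over 40 N, if the wrist force passes 120 N, or if a joint passes its speed limit or range.

ROBOT

A 6-joint arm with a two-finger parallel gripper is mounted at the origin on the work surface. World frame = base frame: x ahead of the robot, y to its left, z up, the work surface at z = 0. Lengths are in m, angles in rad, forces in N, time in s.
With the tool pointing down it reaches from about 0.25 to 0.775 m from the base axis. Payload 4 kg.
Tool frame: the origin (TCP) lies at the very end of the fingers, on their centre line; the grasp point (between the pads) lies 19 mm behind it; z points along the fingers, x is the direction in which the jaws open and shut, and the axes are right-handed (so a half turn about z gives the same grasp; the last joint's range is limited). The gripper opens to 94 mm and grips with 3 to 60 N. Pads are 16 mm wide; open, the fingers measure 119 mm over their backs; the gripper's body (75 mm by 177 mm) begins 78 mm behind the grasp point.
Start: joints at [1.008, 0.087, 1.371, -0, 1.684, -0.103], TCP at [0.244, 0.493, 0.177] pointing down, gripper open.
Joint ranges: [-3.1, 3.1], [-0.76, 2.03], [0.27, 2.55], [-1.08, 4.22], [0.17, 2.65], [-2.57, 2.57]. Speed limits (rad/s): [2.79, 2.79, 3.14, 3.14, 3.14, 3.14].

INTERFACE

Orientations are given as a unit quaternion [w, x, y, z].
In Python, from cell import observe, vision, workorder gives the robot as it stands.
- The arm moves only by the shell command python3 -m handwheel 'ROWS' [FORCE]. ROWS is text: rows parted by semicolons, each of 7 numbers parted by spaces: the shift along the tool's x, y, z in m, then the turn, a rotation vector about the tool's x, y, z in degrees, then the opening, from 0 (shut) to 1 (fully open). A call has 1 to 10 rows; each row is the pose to reach, as a shift and turn from the pose commanded when the call began, along the tool's axes at that moment; what a row does not reach only later rows make up. A row lasts 1/10 s, in which the tool goes at most 50 mm and 8.59 degrees, less where a joint would pass 70% of its speed; a pose out of reach is approached as far as the arm can. A call with a gripper value outside its range is refused whole. The fingers move at their own pace and stop on an object; FORCE is the grip in N (left out, the last holds). Time passes only in rows, so rows that repeat a pose let the fingers close. It gives the time, the measured TCP pose, the force and the opening at its end, in the units of the state.
- observe(): the state, without advancing time (a new reading comes with each control period).
- vision.camera(name): name is "scene" or "side" or "wrist"; returns the picture (400x640x3 uint8, blue, green, red); there is no depth.
- vision.camera_info(name): a dict with "mtx" (3x3 intrinsics, pixels), "R" (3x3) and "t" (3): a world point X has camera coordinates R X + t. Camera axes: x right, y down, z forward; pixel columns grow to the right and rows downward; lengths in m; the calibration is good to about 2 mm. A picture is of the moment at which its call begins: read the wrist's pose just before it. camera_info takes no time and is no camera call; for the wrist camera it gives the pose at the moment of the call.
- workorder.job_done(): hands the job in, once; it reports no verdict.
The state is a dict: "t": time; "joint_pos": joint angles; "qvel": joint speeds; "joint_torque": joint torques, N m; "eef_pos": TCP position; "eef_rot": TCP orientation; "wrist_force": force on the tool from outside, world axes, zero at the start; "moment": the same for the moment, N m; "finger_gap": finger opening in m.
Only numpy, scipy, OpenCV 4.12 (cv2) and the standard library are available. Lean on these libraries where they do the work, as an engineer would, in place of code of your own. Each camera call takes 0.05 s, during which the arm holds its last target. There are 200 camera calls.

## Working session

There is one attempt and no reset: what is moved stays moved. The work goes in short steps, Python scripts to look and compute and a shell command to move; the robot and the scene stay as the last step left them, time stands still between calls to the robot, and variables do not carry over. Pictures are saved under pics/ and viewed, about 8 in all and at most 12, crops included, and the job is handed in when it is done.

```bash
ls; mkdir -p pics
python3 - <<'E'
from cell import observe, vision
import cv2,numpy as np
print(observe())
for n in("scene","side"):
    cv2.imwrite(f"pics/{n}0.png",vision.camera(n))
    i=vision.camera_info(n);print(n,np.round(i["mtx"],1).tolist(),np.round(-np.array(i["R"]).T@i["t"],3))
E
```

```text
pics
{'t': 0.0, 'joint_pos': array([ 1.00789834e+00,  8.79557807e-02,  1.37223587e+00, -2.67584574e-05,
        1.68359123e+00, -1.03112791e-01]), 'qvel': array([-1.61430881e-03, -9.60840550e-04, -8.00479058e-07, -2.47583354e-03,
        4.75387243e-04, -7.71385410e-04]), 'joint_torque': array([ 1.02864778e-03, -3.40172839e+01, -3.02430439e+01,  7.17501249e-02,
        3.27123399e-02, -1.61162825e-04]), 'eef_pos': array([0.24376006, 0.49235648, 0.17571315]), 'eef_rot': array([ 4.90651452e-04,  8.49634205e-01,  5.27371329e-01, -9.79133945e-04]), 'wrist_force': array([ 0.25762367,  0.43424502, -0.10555042]), 'moment': array([ 0.01014584, -0.01026716,  0.01316369]), 'finger_gap': 0.09398015327927095}
scene [[403.2, 0.0, 319.6], [0.0, 403.2, 198.5], [0.0, 0.0, 1.0]] [1.241 0.51  0.84 ]
side [[363.5, 0.0, 316.2], [0.0, 363.5, 198.5], [0.0, 0.0, 1.0]] [ 0.312 -0.89   0.722]
```

View pics/scene0.png

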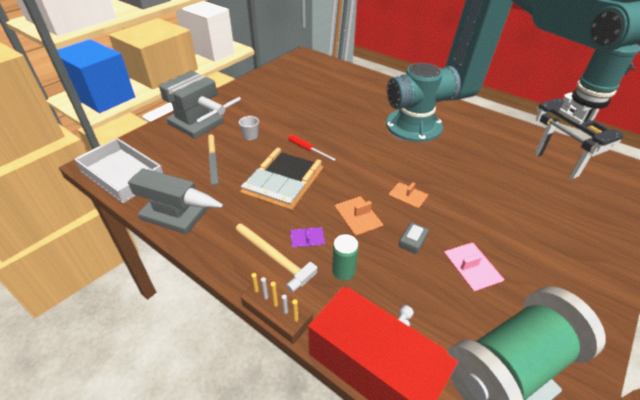

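View pics/side0.png

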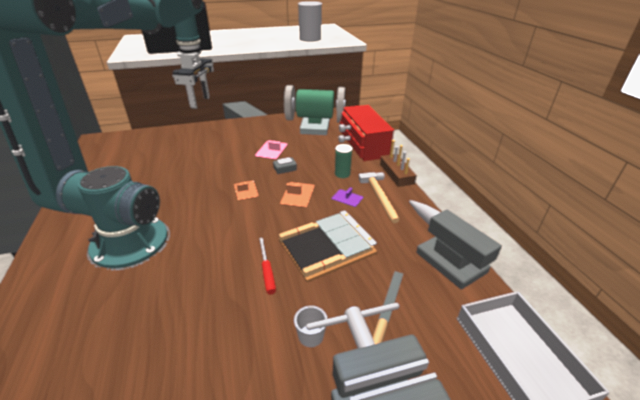

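Scene view: there are four plates that look like the flashing. They are orange at (358,214), a smaller orange at (408,193), pink at (473,265) and purple at (307,237). The larger orange one at (358,214) fits the description. The board is at (285,177), with the shingle on the side away from the robot. Next I'll enlarge both.

```bash
cat > h.py <<'E'
import numpy as np,cv2
from cell import observe,vision
from scipy.spatial.transform import Rotation as Ro
def ray(n,uv,z,info=None):
    i=info or vision.camera_info(n);R=np.array(i["R"]);C=-R.T@i["t"]
    d=R.T@np.linalg.solve(i["mtx"],[uv[0],uv[1],1]);return C+d*(z-C[2])/d[2]
def proj(n,X,info=None):
    i=info or vision.camera_info(n);p=i["mtx"]@(np.array(i["R"])@X+i["t"]);return p[:2]/p[2]
def tool():
    s=observe();q=s["eef_rot"];return s,Ro.from_quat([q[1],q[2],q[3],q[0]])
E
python3 - <<'E'
import cv2,numpy as np
a=cv2.imread("pics/scene0.png");b=cv2.imread("pics/side0.png")
c=cv2.resize(a[140:250,235:435],None,fx=4,fy=4,interpolation=cv2.INTER_CUBIC)
cv2.imwrite("pics/c1.png",c)
E
```

```text
(no output)
```

View pics/c1.png

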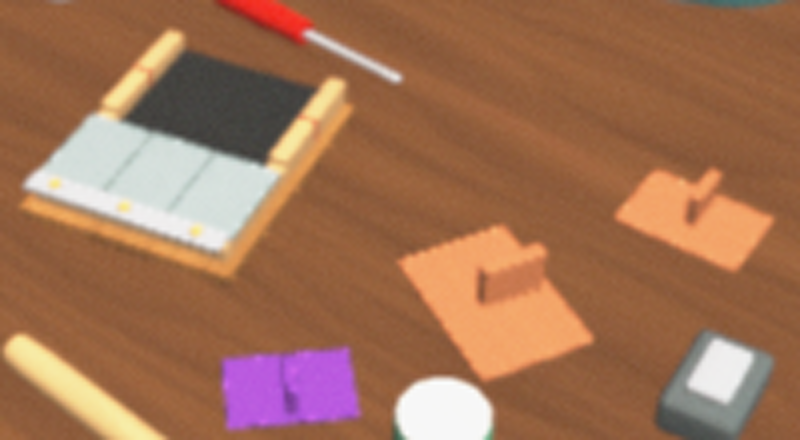

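In the crop, the larger orange plate has corners at (400,262), (503,226), (594,340) and (487,380). Its seam sits toward the right-hand edge, so the leading edge is the left one. The smaller orange plate is the decoy.

Run:
```python
from h import *
f=lambda p,z:ray("scene",(p[0]/4+235-.4,p[1]/4+140-.4),z)
c=[f(p,.004) for p in[(400,262),(503,226),(594,340),(487,380)]]
print(np.round(c,4)); print([round(float(np.linalg.norm(c[i]-c[i-1])),4) for i in range(4)])
m=np.mean(c,0);dx=(c[0]-c[1]+c[3]-c[2]);print("fl",m,np.degrees(np.arctan2(dx[1],dx[0])))
st=[f(p,.04) for p in[(483,275),(545,248)]];print("seam top",np.round(st,4),np.linalg.norm(st[0]-st[1]))
s=[f(p,z) for p,z in[((100,112),.031),((280,168),.031),((225,252),.031),((25,187),.031)]]
print(np.round(s,4),[round(float(np.linalg.norm(s[i]-s[i-1])),4) for i in range(4)])
b=[f(p,z) for p,z in[((25,208),.0),((232,278),.0),((352,108),.0),((178,32),.032),((340,82),.032)]]
print(np.round(b,4))
```

```text
[[0.5345 0.0249 0.004 ]
 [0.4544 0.0631 0.004 ]
 [0.513  0.1793 0.004 ]
 [0.5911 0.141  0.004 ]]
[0.1292, 0.0888, 0.1301, 0.087]
fl [0.52324967 0.10207428 0.004     ] -25.790958902049155
seam top [[0.5392 0.0994 0.04  ]
 [0.4888 0.1188 0.04  ]] 0.05400301175764584
[[ 0.5679 -0.2469  0.031 ]
 [ 0.5315 -0.0922  0.031 ]
 [ 0.6275 -0.0646  0.031 ]
 [ 0.6675 -0.2286  0.031 ]] [0.1012, 0.159, 0.0998, 0.1688]
[[ 0.6625 -0.2393  0.    ]
 [ 0.6216 -0.0645  0.    ]
 [ 0.4089 -0.1166  0.    ]
 [ 0.4512 -0.2691  0.032 ]
 [ 0.4202 -0.1208  0.032 ]]
```

```bash
cat >> h.py <<'E'
def shift(target):
    s,r=tool();print("shift mm",np.round(1000*r.inv().apply(np.array(target)-s["eef_pos"]),1),"tool x yaw",np.round(np.degrees(np.arctan2(*r.as_matrix()[[1,0],0])),2))
E
python3 -m handwheel '-0.045 0.083 0.007 0 0 0 1;-0.090 0.166 0.014 0 0 0 1;-0.135 0.249 0.021 0 0 0 1;-0.180 0.332 0.028 0 0 0 1;-0.21 0.39 0.034 0 0 0 1;-0.226 0.418 0.037 0 0 0 1;-0.226 0.418 0.037 0 0 0 1;-0.226 0.418 0.037 0 0 0 1;-0.226 0.418 0.037 0 0 0 1;-0.226 0.418 0.037 0 0 0 1'
python3 - <<'E'
from h import *
s,r=tool();print(s["t"],s["eef_pos"],np.abs(s["qvel"]).max());i=vision.camera_info("wrist");im=vision.camera("wrist")
np.savez("w1.npz",**{k:np.array(i[k]) for k in("mtx","R","t")});cv2.imwrite("pics/w1.png",im)
E
```

```text
t: 1.1
eef_pos: [0.5194, 0.1014, 0.1387]
eef_rot: [0.0, 0.851, 0.526, -0.001]
wrist_force: [-0.7, -0.1, -0.0]
finger_gap: 0.094
1.1 [0.51942021 0.10141    0.13869731] 0.4182388679292531
```

View pics/w1.png

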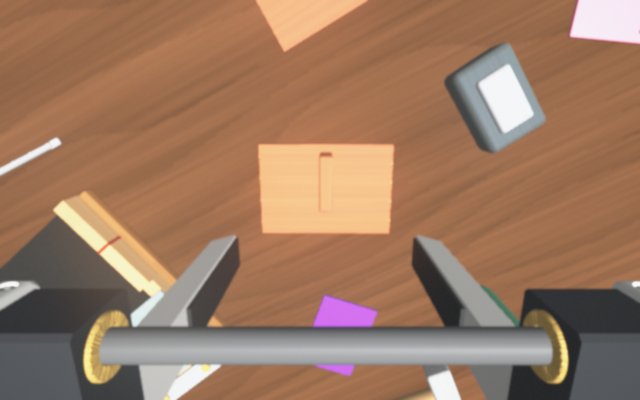

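The wrist view shows the flashing with corners (259,145), (393,145), (390,233) and (263,233). The seam top runs from (326,153) to (326,212) and sits nearer the upper (trailing) edge, as expected. A red rail mark shows at (110,243).

Run:
```python
from h import *
w=dict(np.load("w1.npz"))
c=[ray(0,p,.004,w) for p in[(259,144.5),(393.5,144.5),(390.5,233),(262.5,233.5)]]
m=np.mean(c,0);dx=c[3]-c[0]+c[2]-c[1];yaw=np.arctan2(dx[1],dx[0])
print(np.round(c,4),[round(float(np.linalg.norm(c[i]-c[i-1])),4) for i in range(4)],m,np.degrees(yaw))
s=[ray(0,p,.04,w) for p in[(320.5,153),(332,153),(320.5,212),(332,212)]];print(np.round(s,4),np.mean(s,0))
u=np.array([np.cos(yaw),np.sin(yaw),0]);print("grip from plate",m-.006*u,"from seam",np.mean(s,0)+.007*u)
shift([*(m-.006*u)[:2],.0085]);shift([*(np.mean(s,0)+.007*u)[:2],.0085])
print("mark",ray(0,(110,243),.032,w))
```

```text
[[0.4547 0.0625 0.004 ]
 [0.5119 0.1776 0.004 ]
 [0.5926 0.1389 0.004 ]
 [0.535  0.0217 0.004 ]] [0.0901, 0.1285, 0.0895, 0.1307] [0.52353639 0.10016734 0.004     ] -26.255666029648868
[[0.4844 0.1139 0.04  ]
 [0.4888 0.1228 0.04  ]
 [0.5316 0.0902 0.04  ]
 [0.5362 0.0995 0.04  ]] [0.51025163 0.10658809 0.04      ]
grip from plate [0.51815542 0.10282161 0.004     ] from seam [0.51652943 0.10349145 0.04      ]
shift mm [  2.7  -4.2 129.6] tool x yaw 63.32
shift mm [  2.5  -6.  129.6] tool x yaw 63.32
mark [ 0.47243957 -0.10276783  0.032     ]
```

```bash
python3 -m handwheel '0.0025 -0.005 0.04 0 0 0 1;0.0025 -0.005 0.08 0 0 0 1;0.0025 -0.005 0.11 0 0 0 1;0.0025 -0.005 0.125 0 0 0 1;0.0025 -0.005 0.1285 0 0 0 1;0.0025 -0.005 0.1285 0 0 0 1;0.0025 -0.005 0.1285 0 0 0 1' 
python3 -m handwheel '0 0 0 0 0 0 0;0 0 0 0 0 0 0;0 0 0 0 0 0 0;0 0 0 0 0 0 0;0 0 0 0 0 0 0;0 0 0 0 0 0 0;0 0 0 0 0 0 0;0 0 0 0 0 0 0' 45
```

```text
t: 1.85
eef_pos: [0.516, 0.1096, 0.0127]
eef_rot: [0.0, 0.85, 0.527, 0.001]
wrist_force: [-0.3, 0.9, -0.4]
finger_gap: 0.0938
t: 2.65
eef_pos: [0.515, 0.1093, 0.0113]
eef_rot: [-0.0, 0.85, 0.527, -0.0]
wrist_force: [-0.1, -0.0, -0.1]
finger_gap: 0.0337
```

```bash
python3 -m handwheel '-0.0045 0.0045 0.002 0 0 0 0.36;-0.0045 0.0045 0.002 0 0 0 0.36;-0.0045 0.0045 0.002 0 0 0 0;-0.0045 0.0045 0.002 0 0 0 0;-0.0045 0.0045 0.002 0 0 0 0;-0.0045 0.0045 0.002 0 0 0 0;-0.0045 0.0045 0.002 0 0 0 0;-0.0045 0.0045 0.002 0 0 0 0' 45; python3 -m handwheel '0 0 -0.03 0 0 0 0;0 0 -0.06 0 0 0 0;0 0 -0.06 0 0 0 0;0 0 -0.06 0 0 0 0;0 0 -0.06 0 0 0 0'; python3 -c "
from h import *
shift([.534-.15*.971,-.172-.15*.239,.15])"
```

```text
t: 3.45
eef_pos: [0.517, 0.1033, 0.0094]
eef_rot: [0.0, 0.85, 0.527, -0.0]
wrist_force: [0.4, 0.5, 0.5]
finger_gap: 0.0101
t: 3.95
eef_pos: [0.5155, 0.1032, 0.0671]
eef_rot: [-0.001, 0.85, 0.527, -0.002]
wrist_force: [-0.8, -0.1, -1.9]
finger_gap: 0.0103
shift mm [-335.4   23.8  -82.4] tool x yaw 63.66
```

```bash
python3 -m handwheel '0 0 -0.045 0 0 0 0;-0.02 0.02 -0.09 0 0 -4 0;-0.05 0.045 -0.12 0 0 -11 0;-0.08 0.075 -0.13 0 0 -18 0;-0.11 0.105 -0.13 0 0 -25 0;-0.14 0.135 -0.13 0 0 -32 0;-0.17 0.165 -0.13 0 0 -38 0;-0.194 0.19 -0.13 0 0 -40.1 0;-0.194 0.19 -0.13 0 0 -40.1 0;-0.194 0.19 -0.13 0 0 -40.1 0'; python3 -m handwheel '0 0 0 0 0 0 0;0 0 0 0 0 0 0;0 0 0 0 0 0 0'
python3 - <<'E'
from h import *
s,r=tool();i=vision.camera_info("wrist");im=vision.camera("wrist")
np.savez("w2.npz",**{k:np.array(i[k]) for k in("mtx","R","t")},pos=s["eef_pos"],rot=r.as_matrix());cv2.imwrite("pics/w2.png",im)
print(np.abs(s["qvel"]).max())
E
```

```text
t: 4.95
eef_pos: [0.6004, -0.1551, 0.1964]
eef_rot: [-0.003, 0.618, 0.786, -0.0]
wrist_force: [0.5, 0.1, -2.2]
finger_gap: 0.01
t: 5.25
eef_pos: [0.6011, -0.1536, 0.1996]
eef_rot: [0.0, 0.617, 0.787, 0.0]
wrist_force: [1.0, -0.9, -2.3]
finger_gap: 0.01
0.0039606590641554675
```

View pics/w2.png

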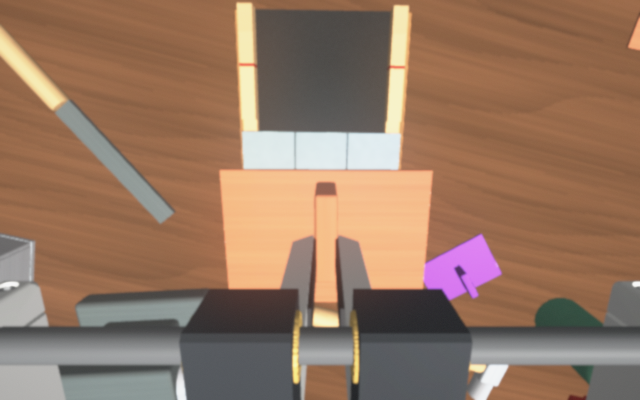

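The wrist view shows the board between the rails, the red marks at about (247,65) and (397,67), the shingle lip at y≈131, and the held flashing with its trailing edge at y≈171, x from 221 to 432. I'll enlarge it.

Run:
```python
import cv2
a=cv2.imread("pics/w2.png")
cv2.imwrite("pics/c2.png",cv2.resize(a[0:180,210:445],None,fx=3.3,fy=3.3,interpolation=cv2.INTER_CUBIC))
```

```text
(no output)
```

View pics/c2.png

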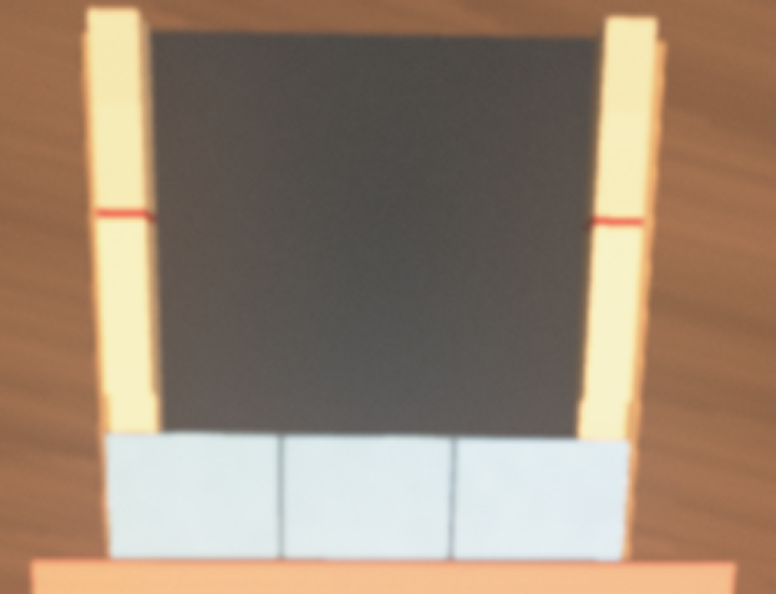

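Run:
```python
from h import *
from scipy.optimize import least_squares
w=dict(np.load("w2.npz"))
px=lambda p:np.array(p)/3.3+np.array([210,0])-.35
pts=[((88,9),(-.1,-.082,.032)),((139,10),(-.1,-.068,.032)),((607,17),(-.1,.068,.032)),((657,17),(-.1,.082,.032)),
((96,212),(-.045,-.082,.032)),((148,213),(-.045,-.068,.032)),((593,221),(-.045,.068,.032)),((643,222),(-.045,.082,.032)),
((106,433),(.02,-.083,.031)),((629,439),(.02,.083,.031))]
def res(q,out=False):
    r=Ro.from_euler("z",q[2]);o=np.array([q[0],q[1],0])
    return np.concatenate([proj(0,r.apply(b)+o,w)-px(p) for p,b in pts])
s=least_squares(res,[.534,-.172,.24]);print("board",s.x[:2],np.degrees(s.x[2]));print(np.round(s.fun.reshape(-1,2),1).tolist())
q=s.x;np.save("board.npy",q)
pos,R=w["pos"],w["rot"];z=pos[2]-.0094+.004
e=[ray(0,px(p),z,w) for p in[(31,563),(737,563)]];print("trail",e,np.linalg.norm(e[0]-e[1]))
d=e[1]-e[0];yaw=np.arctan2(d[1],d[0])-np.pi/2;m=(e[0]+e[1])/2+.045*np.array([np.cos(yaw),np.sin(yaw),0])
print("flashing origin",m,"yaw",np.degrees(yaw),"tool yaw-90",np.degrees(np.arctan2(R[1,0],R[0,0]))-90)
print("TCP in flashing frame",Ro.from_euler("z",-yaw).apply(pos-m))
print("tool z",R[:,2])
```

```text
board [ 0.53399615 -0.17519697] 13.10533211420099
[[-0.1, -0.1], [-0.8, -0.2], [0.5, -0.0], [0.1, 0.2], [0.3, 0.2], [-1.3, 0.1], [1.1, -0.2], [0.1, -0.3], [-0.4, 0.0], [0.6, 0.6]]
trail [array([ 0.57960973, -0.22591672,  0.19421928]), array([ 0.54844343, -0.10034978,  0.19421928])] 0.1293769471607501
flashing origin [ 0.60770138 -0.15229296  0.19421928] yaw 13.939384576021384 tool yaw-90 13.843582690123341
TCP in flashing frame [-0.00672348  0.00028367  0.0054    ]
tool z [ 3.17905065e-04  1.32945090e-04 -9.99999941e-01]
```

```bash
python3 -m handwheel '-0.001 -0.04 0 0 0 0.2 0;-0.002 -0.08 0.02 0 0 0.5 0;-0.004 -0.11 0.05 0 0 0.75 0;-0.004 -0.12 0.085 0 0 0.75 0;-0.004 -0.12 0.115 0 0 0.75 0;-0.004 -0.12 0.13 0 0 0.75 0;-0.004 -0.12 0.13 0 0 0.75 0;-0.004 -0.12 0.13 0 0 0.75 0;-0.004 -0.12 0.13 0 0 0.75 0;-0.004 -0.12 0.13 0 0 0.75 0'; python3 -c "
from h import *
shift([.4855,-.1862,.0315])
s,r=tool();i=vision.camera_info('wrist');im=vision.camera('wrist')
np.savez('w3.npz',**{k:np.array(i[k]) for k in('mtx','R','t')},pos=s['eef_pos'],rot=r.as_matrix());cv2.imwrite('pics/w3.png',im)
print(s['wrist_force'],s['t'])"
```

```text
t: 6.3
eef_pos: [0.4868, -0.1877, 0.0711]
eef_rot: [0.002, 0.622, 0.783, 0.0]
wrist_force: [0.1, -0.1, -1.7]
finger_gap: 0.0101
shift mm [ 1.8 -1.  39.6] tool x yaw 103.03
[ 0.08467243 -0.10554009 -1.65510901] 6.3
```

View pics/w3.png

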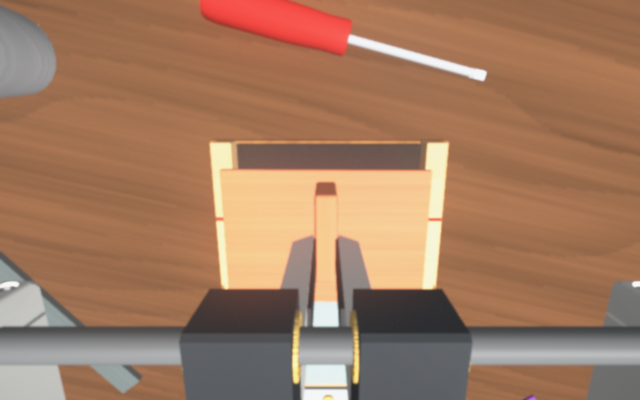

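The wrist view shows the flashing (x 221–431) about 2 mm left of the centre between the rails (211–448). That agrees with the computed +1.8 mm shift. I'll lower it.

```bash
python3 -m handwheel '0.0018 -0.001 0.012 0 0 0 0;0.0018 -0.001 0.024 0 0 0 0;0.0018 -0.001 0.032 0 0 0 0;0.0018 -0.001 0.037 0 0 0 0;0.0018 -0.001 0.039 0 0 0 0;0.0018 -0.001 0.039 0 0 0 0;0.0018 -0.001 0.039 0 0 0 0;0.0018 -0.001 0.039 0 0 0 0' ; python3 -m handwheel '0 0 0.001 0 0 0 0;0 0 0.002 0 0 0 0;0 0 0.002 0 0 0 0;0 0 0.002 0 0 0 0;0 0 0.002 0 0 0 0'; python3 -c "
from h import *
shift([.4855,-.1862,.0294]);print(observe()['moment'])"
```

```text
t: 7.15
eef_pos: [0.4847, -0.186, 0.0308]
eef_rot: [0.001, 0.622, 0.783, 0.0]
wrist_force: [0.4, 0.8, -2.1]
finger_gap: 0.01
t: 7.65
eef_pos: [0.4846, -0.1859, 0.0291]
eef_rot: [0.001, 0.622, 0.783, 0.0]
wrist_force: [-1.6, 0.1, 3.0]
finger_gap: 0.0103
shift mm [-0.5  0.8 -0.3] tool x yaw 103.01
[0.12287818 0.22276316 0.02593831]
```

```bash
python3 -m handwheel '0 0 -0.0004 0 0 0 0;-0.0003 0.004 -0.0004 0 0 0 0;-0.0005 0.008 -0.0004 0 0 0 0;-0.0005 0.012 -0.0004 0 0 0 0;-0.0005 0.016 -0.0004 0 0 0 0;-0.0005 0.02 -0.0004 0 0 0 0;-0.0005 0.024 -0.0004 0 0 0 0;-0.0005 0.027 -0.0004 0 0 0 0;-0.0005 0.027 -0.0004 0 0 0 0;-0.0005 0.027 -0.0004 0 0 0 0' ; python3 -c "
from h import *
a=vision.camera('side');cv2.imwrite('pics/s4.png',a)
w=vision.camera('wrist')
c=cv2.resize(a[185:300,255:415],(800,575),interpolation=cv2.INTER_CUBIC)
c=np.vstack([cv2.resize(c,(480,345)),cv2.resize(w[110:310,180:480],(480,255))[:,:]])
cv2.imwrite('pics/c4.png',c)"
```

```text
t: 8.65
eef_pos: [0.5114, -0.18, 0.0289]
eef_rot: [0.001, 0.622, 0.783, 0.001]
wrist_force: [-2.2, -0.8, 3.3]
finger_gap: 0.0099
```

View pics/c4.png

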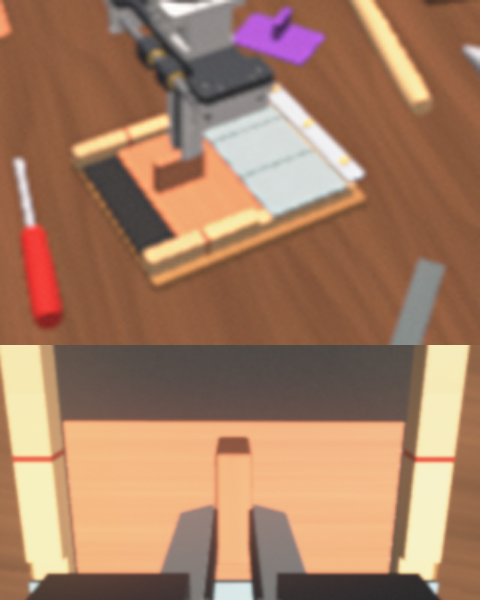

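The crops show the leading edge under the lying shingle and the plate centred and square. Its trailing edge is about 16 mm short of the red marks. I'll keep sliding.

```bash
python3 -m handwheel '0 0.003 0 0 0 0 0;0 0.006 0 0 0 0 0;0 0.009 0 0 0 0 0;0 0.012 0 0 0 0 0;0 0.014 0 0 0 0 0;0 0.015 0 0 0 0 0;0 0.0155 0 0 0 0 0;0 0.016 0 0 0 0 0;0 0.016 0 0 0 0 0' ; python3 -m handwheel '0 0.0005 0 0 0 0 0;0 0.001 0 0 0 0 0;0 0.0015 0 0 0 0 0;0 0.0015 0 0 0 0 0'; python3 -c "
from h import *
q=np.load('board.npy');s,r=tool();print(Ro.from_euler('z',-q[2]).apply(s['eef_pos']-[q[0],q[1],0]))
print(s['wrist_force'],s['moment'])"
```

```text
t: 9.65
eef_pos: [0.5263, -0.1765, 0.0287]
eef_rot: [-0.0, 0.622, 0.783, 0.0]
wrist_force: [-3.4, -1.4, 5.0]
finger_gap: 0.0098
t: 10.05
eef_pos: [0.5273, -0.1763, 0.0287]
eef_rot: [-0.0, 0.622, 0.783, -0.0]
wrist_force: [-5.4, -0.8, 4.6]
finger_gap: 0.0101
[-0.00677728  0.0004375   0.02872411]
[-5.42021556 -0.7505647   4.639762  ] [-0.2033084   1.02511829 -0.01841278]
```

```bash
python3 -m handwheel '0 0.0005 -0.0005 0 0 0 0;0 0.001 -0.0005 0 0 0 0;0 0.001 -0.0005 0 0 0 0;0 0.001 -0.0005 0 0 0 0'; python3 -m handwheel '0 0.0005 0 0 0 0 0;0 0.001 0 0 0 0 0;0 0.001 0 0 0 0 0;0 0.001 0 0 0 0 0'
```

```text
t: 10.45
eef_pos: [0.5274, -0.1763, 0.0288]
eef_rot: [-0.001, 0.623, 0.783, -0.001]
wrist_force: [-6.5, -2.0, 4.5]
finger_gap: 0.0106
t: 10.85
eef_pos: [0.5273, -0.1763, 0.0288]
eef_rot: [-0.002, 0.623, 0.783, -0.002]
wrist_force: [-9.0, -3.2, 6.2]
finger_gap: 0.0101
```

Stalled against the stop while the push force rose, so it is home. I'll ease the forward push a little and press down.

```bash
python3 -m handwheel '0 -0.001 0 0 0 0 0;0 -0.0015 0.0005 0 0 0 0;0 -0.0015 0.001 0 0 0 0;0 -0.0015 0.0015 0 0 0 0;0 -0.0015 0.002 0 0 0 0;0 -0.0015 0.002 0 0 0 0;0 -0.0015 0.002 0 0 0 0'; python3 -c "
from h import *
s,r=tool();print(s['moment'],r.as_matrix()[:,2])"
```

```text
t: 11.55
eef_pos: [0.5274, -0.1764, 0.0279]
eef_rot: [-0.0, 0.622, 0.783, -0.001]
wrist_force: [-6.7, -0.6, 8.5]
finger_gap: 0.0103
[-0.15026607  1.35921161  0.0220941 ] [-1.50638005e-03 -4.33476954e-04 -9.99998771e-01]
```

```bash
python3 -m handwheel '0 -0.0005 0 0 0 0 0;0 -0.001 0 0 0 0 0;0 -0.0015 0 0 0 0 0;0 -0.0015 0 0 0 0 0;0 -0.0015 0 0 0 0 0'; python3 -m handwheel '0 0 0.0005 0 0 0 0;0 0 0.001 0 0 0 0;0 0 0.001 0 0 0 0;0 0 0.001 0 0 0 0;0 0 0.001 0 0 0 0'; python3 -c "
from h import *
q=np.load('board.npy');s,r=tool();print(Ro.from_euler('z',-q[2]).apply(s['eef_pos']-[q[0],q[1],0]))
print(s['moment'],r.as_matrix()[:,2])"
```

```text
t: 12.05
eef_pos: [0.5275, -0.1764, 0.0279]
eef_rot: [0.001, 0.622, 0.783, 0.001]
wrist_force: [-3.7, -0.7, 6.3]
finger_gap: 0.0101
t: 12.55
eef_pos: [0.5275, -0.1764, 0.0274]
eef_rot: [0.001, 0.622, 0.783, 0.001]
wrist_force: [-5.5, -0.5, 7.1]
finger_gap: 0.0105
[-0.00661804  0.0003354   0.02739816]
[ 0.03923054  0.85566753 -0.03468724] [ 1.85098271e-03 -2.03876268e-05 -9.99998287e-01]
```

```bash
python3 -m handwheel '0 -0.0005 0.0003 0 0 0 0;0 -0.0005 0.0006 0 0 0 0;0 -0.0005 0.0006 0 0 0 0;0 -0.0005 0.0006 0 0 0 0;0 -0.0005 0.0006 0 0 0 0'; python3 -c "
from h import *
f=[]
s,r=tool()
i=vision.camera_info('wrist');w=vision.camera('wrist');f.append(observe()['wrist_force'])
a=vision.camera('side');f.append(observe()['wrist_force']);b=vision.camera('scene');f.append(observe()['wrist_force'])
np.savez('w5.npz',**{k:np.array(i[k]) for k in('mtx','R','t')})
print(np.round(f,2),s['eef_pos'],r.as_matrix()[:,2])
z=cv2.INTER_CUBIC
top=np.hstack([cv2.resize(a[205:285,265:385],(390,260),interpolation=z),cv2.resize(b[140:210,232:337],(390,260),interpolation=z)])
cv2.imwrite('pics/c5.png',np.vstack([top,cv2.resize(w[130:260,195:455],(780,330),interpolation=z)]));cv2.imwrite('pics/w5.png',w)"
```

```text
t: 13.05
eef_pos: [0.5275, -0.1764, 0.0271]
eef_rot: [0.001, 0.622, 0.783, 0.001]
wrist_force: [-3.5, 0.2, 8.0]
finger_gap: 0.01
[[-3.53 -0.6   8.14]
 [-4.93  1.08  8.  ]
 [-4.8  -0.03  9.2 ]] [ 0.52746029 -0.17638491  0.02710952] [ 2.92158874e-03  7.29341545e-05 -9.99995729e-01]
```

View pics/c5.png

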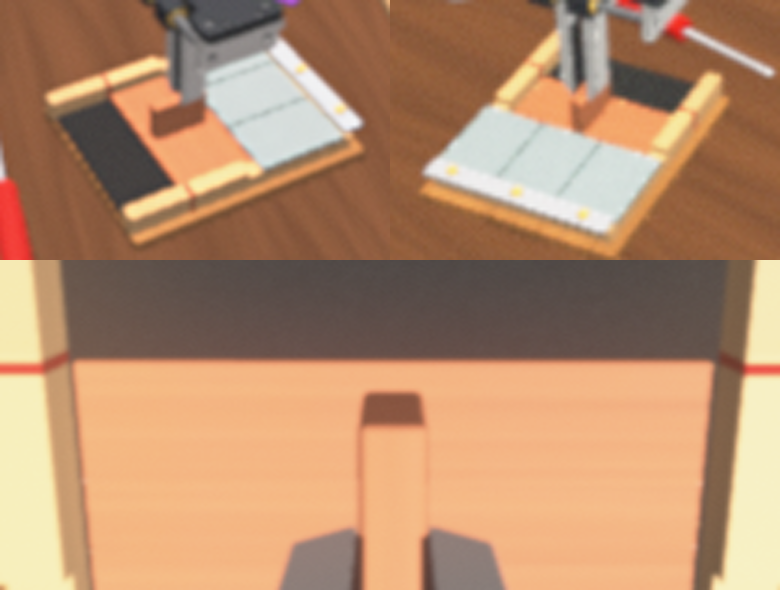

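The shingle lies flat. The flashing's near edge (row 359) meets the foot of the red marks on the rails' inner faces (row ~356), and it sits square and centred. I'm handing in.

```bash
python3 -c "
from cell import workorder,observe
print(workorder.job_done());s=observe();print(s['t'],s['eef_pos'],s['wrist_force'])"
```

```text
the job is handed in; nothing more can be done
None
the job is handed in; nothing more can be done
```

The flashing is home under the shingle, pressed down and still gripped, and I handed the job in at about 13.2 s. I gripped the larger orange flashing by its seam and laid it flat and centred on the pad, about 18 mm clear of the shingle. Then I slid it about 44 mm until it met the stop.

Last checks before handing in:
- **Home:** the flashing stopped moving while the forward push rose to 9 N. The gripper ended within 0.1 mm of the expected home position along the board. The near edge lines up with the red marks, within about 1 mm as read from the picture.
- **Square:** it sits centred and square between the rails, with about 0.2° of tool tilt.
- **Shingle:** it looks flat in the pictures after the slide and at the end.
- **Press:** the upward force on the wrist was 8–9 N, so the total is about 10.5–11.5 N with the flashing's weight. The tool sank about 2.3 mm from first contact.

That force is slightly high for the depth, because 10.5–11.5 N should press the pad about 2.8–3.3 mm. I think the remaining 3.5–5 N push against the stop takes some load by friction. After handing in I could take no more readings, so I did not see the one-second hold.

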